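# Wipe the formula dispenser's lid, then hold it open for refilling

## Robot

A 7-joint arm with a two-finger parallel gripper is mounted at the origin on the work surface. World frame = base frame: x ahead of the robot, y to its left, z up, the work surface at z = 0. Lengths are in m, angles in rad, forces in N, time in s.
With the tool pointing down it reaches from about 0.425 to 0.875 m from the base axis. Payload 9.9 kg.
Tool frame: the origin (TCP) lies on the centre line of the jaws, within the pads' length; the fingertips stand 25 mm ahead of it and the grasp point (between the pads) lies 6 mm ahead of it; z points along the fingers, x is the direction in which the jaws open and shut, and the axes are right-handed (so a half turn about z gives the same grasp; the last joint's range is limited). The gripper opens to 85 mm and grips with 20 to 120 N. Pads are 22 mm wide; open, the fingers measure 114 mm over their backs; the gripper's body (76 mm by 85 mm) begins 54 mm behind the grasp point. The pads swing forward as they close: fully open they stand 13 mm farther back than shut.
Start: joints at [-1.286, 0.576, 0.025, 1.437, -0.015, 1.129, -0.057], TCP at [0.243, 0.63, 0.256] pointing down, gripper open.
Joint ranges: [-2.76, 2.76], [-0.34, 2.15], [-1.52, 1.57], [0.19, 2.46], [-1.09, 4.23], [0.17, 1.99], [-2.82, 2.82]. Speed limits (rad/s): [2.22, 2.22, 3.01, 3.01, 3.14, 3.14, 3.14].

## Interface

Orientations are given as a unit quaternion [w, x, y, z].
In Python, from workcell import arm gives the robot as it stands.
- The arm moves only by the tool apply_moves, never from a script. Its argument "series" is a list of rows, each an object of numbers: "x", "y", "z": the shift along the tool's x, y, z in mm; "ax", "ay", "az": the turn, a rotation vector about the tool's x, y, z in rad; "hand": the closure, from -1 (fully open) to 1 (shut). A call has 1 to 20 rows; each row is the pose to reach, as a shift and turn from the pose commanded when the call began, along the tool's axes at that moment; what a row does not reach only later rows make up. A row lasts 1/10 s, in which the tool goes at most 50 mm and 8.59 degrees, less where a joint would pass 70% of its speed; a pose out of reach is approached as far as the arm can. A call with a gripper value outside its range is refused whole. The fingers move at their own pace and stop on an object; "squeeze" is the grip in N (left out, the last holds). Time passes only in rows, so rows that repeat a pose let the fingers close. It gives the time, the measured TCP pose, the force and the opening at its end, in the units of the state.
- arm.get_state(): the state, without advancing time (a new reading comes with each control period).
- arm.get_image(name): name is "side" or "top"; returns a dict with "pixels" (384x512x3 uint8, blue, green, red), "range_z" (384x512 float32, m along the optical axis (not along the pixel's ray), 0 where there is no reading), "intrinsics" (3x3 intrinsics, pixels), "k1" (the pictures are not rectified: a ray, as slopes to the right and down, at radius r is drawn at 1 + k1 r^2 times it, then the intrinsics apply), "rvec" (rotation vector, rad) and "tvec" (3), from world to camera coordinates, as OpenCV has them. Camera axes: x right, y down, z forward; pixel columns grow to the right and rows downward; lengths in m; the calibration is good to about 2 mm. A picture is of the moment at which its call begins.
- arm.job_done(): hands the job in, once; it reports no verdict.
Trained networks look in the newest picture that a camera, given by its name, has taken for a name from the list of things; names that differ only in an ending like _2 or _b are one class to them, and where a whole thing is asked for, a point or a joint stands for the part that bears it (a point fixed in the world has none). Each returns a list of dicts, best first, with "score" (0 to 1); they miss things now and then, are a little off and sometimes report something else, mostly with a low value. They report only what shows in the picture. A call takes as long as a camera call. They do not tell look-alikes from the thing itself.
- arm.boxes_of(camera, label): "location" ([x, y, z] in m, in world coordinates, good to about 4 mm: the middle of the surface that is visible of it).
- arm.silhouettes(camera, label): "region" (384x512 bool, what is visible of it).
- arm.landmark_of(camera, label): "location" ([x, y, z] in m, in world coordinates, good to about 4 mm: a listed point, or the origin of a listed thing).
The state is a dict: "time": time; "q": joint angles; "dq": joint speeds; "tau": joint torques, N m; "tcp_pos": TCP position; "tcp_rot": TCP orientation; "contact_force": force on the tool from outside, world axes, zero at the start; "moment": the same for the moment, N m; "width": finger opening in m.
Only numpy, scipy, OpenCV 4.12 (cv2) and the standard library are available. Lean on these libraries where they do the work, as an engineer would, in place of code of your own. Each camera call takes 0.05 s, during which the arm holds its last target. There are 200 camera calls.

## Task

Take the wiper from the silicone rack and, pressing lightly and steadily, wipe it once along the middle of the dispenser's closed lid from the left end to the right end (left and right as seen from the robot), then stand it back upright in the rack. Then lift the lid by its bar handle and hold it open at 60 degrees, ready for refilling: it springs shut if let go, so finish while still holding it there. Leave everything else on the counter where it is.

Things in the scene. Friction and masses are not known exactly. Their poses are not given: they have to be found in the camera images.
- dispenser: Formula dispenser: fixed frosted pale plastic box, 150 (x) x 210 (y) x 90 mm high without the lid, a small push-button panel on its front. Origin: centre of its underside. Its x axis points from the front (the side with the bar handle, towards the robot) to the hinge at the back; y to its left seen from the robot; z up.
- lid (a joint): Opening angle of the dispenser's lid in rad: 0 shut, grows as the front edge goes up and back (60 degrees = 1.047); its stop is at 1.75. The lid's weight and a light spring shut it; at 60 degrees it needs about 2.5 N at the bar to hold.
- lid_hinge (a point): The middle of the lid's hinge axis, at the dispenser's back edge, 95 mm above the counter. The axis runs along the dispenser's y.
- lid_mid (a point): Centre of the lid's flat top face, 100 mm above the counter when shut; the lid is 150 (x) x 210 (y) x 10 mm, white plastic. The point turns with the lid; when shut its axes are those of the dispenser.
- lid_handle (a point): Middle of the lid's bar handle: steel round bar 12 mm thick along the dispenser's y, 195 mm from the hinge axis, 45 mm in front of the lid's front edge, 95 mm above the counter when shut. Two 10 mm wide arms carry it (114 mm clear between them). Space is free all round the bar, 39 mm to the lid edge: pinch it from above; it can turn between the fingers, the gripper pointing down throughout.
- rack: Collapsible silicone rack, folded low: fixed dark grey open tray 170 (x) x 130 (y) x 24 mm high, walls and floor 5 mm thick. Origin: centre of its underside.
- wiper: Pale grey hand wiper standing upright in the rack, 83 mm tall overall: base 90 (x) x 40 (y) mm, its top 34 mm up, and on it an upright grip 70 (x) x 22 (y) mm from 33 to 83 mm up. Origin: centre of the underside of the sole when it is not pressed in; z up. About 0.17 kg.
- wiper_grip (a point): Centre of the wiper's upright grip, 60 mm above the wiper's origin; the 22 mm width to grasp lies along the wiper's y.
- wiper_sole (a point): Centre of the underside of the wiper's springy dark sole, 84 (x) x 34 (y) mm. The sole starts to give at 2 N and gives 1 mm more for every 0.8 N, 9 mm at most.
- glass_bottle: Bystander: tall glass bottle, 72 mm across, 210 mm high. Origin: centre of its underside.
- cap_a: Bystander: yellow bottle cap, 34 mm across, 18 mm high. Origin: centre of its underside.
- cap_b: Bystander: another such yellow bottle cap.
- bowl: Bystander: small white ceramic bowl, 110 mm across, 45 mm high. Origin: centre of its underside.
- mug: Bystander: ceramic mug, 80 mm across without its handle, 90 mm high. Origin: centre of its underside.
- spoon: Bystander: a spoon lying on the counter.
- jar: Bystander: glass jar, 72 mm across, 100 mm high. Origin: centre of its underside.
Mind the look-alikes: they are no part of the job. What is shaped like the wiper but yellow is not meant. There is more than one size of the rack; the one meant has the size given above.

How it is judged:
On the way, in this order (a step that is already met when the one before it is completed fails the run):
1. the held wiper presses on the lid near its left end (y of wiper_sole in the frame of lid_mid between 0.06 and 0.11 m and x of wiper_sole in the frame of lid_mid between -0.035 and 0.035 m and contact force between wiper and lid between 1 and 20 N and contact force between the fingers and wiper above 1 N), for 0.1 s.
2. presses left of the middle (y of wiper_sole in the frame of lid_mid between 0.02 and 0.06 m and x of wiper_sole in the frame of lid_mid between -0.035 and 0.035 m and contact force between wiper and lid between 1 and 20 N and contact force between the fingers and wiper above 1 N), for 0.1 s.
3. presses at the middle (y of wiper_sole in the frame of lid_mid between -0.02 and 0.02 m and x of wiper_sole in the frame of lid_mid between -0.035 and 0.035 m and contact force between wiper and lid between 1 and 20 N and contact force between the fingers and wiper above 1 N), for 0.1 s.
4. presses right of the middle (y of wiper_sole in the frame of lid_mid between -0.06 and -0.02 m and x of wiper_sole in the frame of lid_mid between -0.035 and 0.035 m and contact force between wiper and lid between 1 and 20 N and contact force between the fingers and wiper above 1 N), for 0.1 s.
5. presses near the right end (y of wiper_sole in the frame of lid_mid between -0.11 and -0.06 m and x of wiper_sole in the frame of lid_mid between -0.035 and 0.035 m and contact force between wiper and lid between 1 and 20 N and contact force between the fingers and wiper above 1 N), for 0.1 s.
6. the wiper stands upright in the rack, let go (x of wiper in the frame of rack between -0.06 and 0.06 m and y of wiper in the frame of rack between -0.05 and 0.05 m and z of wiper in the frame of rack below 0.012 m and angle between wiper's own z axis and vertical below 0.15 rad and contact force between the fingers and wiper below 0.05 N), for 0.3 s.
7. the lid is held open at about 60 degrees (value of joint lid between 0.94 and 1.155 rad and contact force between the fingers and lid above 0.5 N), for 0.2 s.
At the end, for the whole second after the job is handed in: The lid is held still by the fingers at 60 degrees, 6 degrees either way, for the last second; the wiper stands upright and untouched in the rack; nothing else carries the lid (all of step 6 and all of step 7 and velocity of joint lid between -0.05 and 0.05 rad/s and contact force between wiper and lid below 0.05 N and linear speed of wiper below 0.02 m/s); the arm keeps its last pose, push and grip.
It fails at once if the wiper is pressed on the lid with more than 20 N (contact force between wiper and lid above 20 N).
It fails at once if the lid is lifted while the wiper is out of the rack (value of joint lid above 0.15 rad and not (x of wiper in the frame of rack between -0.06 and 0.06 m and y of wiper in the frame of rack between -0.05 and 0.05 m and z of wiper in the frame of rack below 0.012 m and angle between wiper's own z axis and vertical below 0.15 rad)).
It fails at once if the lid is thrown open past 80 degrees (value of joint lid above 1.4 rad).
It fails at once if a bystander is moved by more than 20 mm (distance of any of glass_bottle, cap_a, cap_b, bowl, mug, spoon, jar from where it was at the start of the episode above 0.02 m).
It also fails if it takes over 72 s, if anything falls off the work surface, if the arm or the gripper's body presses on something with over 40 N, if the wrist force passes 120 N, or if a joint passes its speed limit or range.

## Working session

There is one attempt and no reset: what is moved stays moved. The work goes in short steps, Python scripts to look and compute and a tool call to move; the robot and the scene stay as the last step left them, time stands still between calls to the robot, and variables do not carry over. Pictures are saved under pics/ and viewed, about 8 in all and at most 12, crops included, and the job is handed in when it is done.

Besides the shell and the picture viewer there is one more tool, called as name(argument=value, ...), one argument or row to a line, values as JSON. apply_moves: Moves the arm, as the interface text tells. Its arguments: {"type":"object","properties":{"series":{"type":"array","items":{"type":"object","properties":{"x":{"type":"number"},"y":{"type":"number"},"z":{"type":"number"},"ax":{"type":"number"},"ay":{"type":"number"},"az":{"type":"number"},"hand":{"type":"number"}}}},"squeeze":{"type":"number"}},"required":["series"]}

```bash
ls; mkdir -p pics
cat > h.py <<'E'
import numpy as np, cv2
from workcell import arm
from scipy.spatial.transform import Rotation as R
def cloud(im):
    K=np.array(im["intrinsics"]);h,w=im["range_z"].shape
    u,v=np.meshgrid(np.arange(w),np.arange(h))
    d=np.array([im["k1"],0,0,0],float)
    p=cv2.undistortPoints(np.stack([u,v],-1).reshape(-1,1,2).astype(float),K,d).reshape(h,w,2)
    z=im["range_z"];c=np.dstack([p[...,0]*z,p[...,1]*z,z])
    Rm=cv2.Rodrigues(np.array(im["rvec"],float))[0]
    W=(c-np.array(im["tvec"]).ravel())@Rm
    W[z==0]=np.nan
    return W
E
python3 - <<'E'
from h import *
for n in("top","side"):
    im=arm.get_image(n);cv2.imwrite(f"pics/{n}0.png",im["pixels"]);np.savez(f"{n}0.npz",**im,W=cloud(im))
    for l in["dispenser","lid_hinge","lid_mid","lid_handle","rack","wiper","wiper_grip","glass_bottle","cap_a","bowl","mug","spoon","jar"]:
        try: print(n,l,[(np.round(d["location"],3).tolist(),round(d["score"],2)) for d in arm.landmark_of(n,l)][:4])
        except Exception as e: print(n,l,e)
s=arm.get_state();print({k:np.round(v,3) for k,v in s.items()})
a=cv2.imread("pics/top0.png");cv2.imwrite("pics/both.png",a)
E
```

```text
pics
top dispenser [([0.563, -0.186, -0.002], 0.56)]
top lid_hinge [([0.643, -0.174, 0.095], 0.86)]
top lid_mid [([0.563, -0.189, 0.099], 0.8)]
top lid_handle [([0.448, -0.195, 0.093], 0.7), ([0.579, 0.192, 0.064], 0.19)]
top rack [([0.596, 0.192, 0.0], 0.79), ([0.18, 0.329, -0.002], 0.56)]
top wiper [([0.583, 0.196, 0.005], 0.91), ([0.408, 0.18, 0.003], 0.76)]
top wiper_grip [([0.407, 0.178, 0.062], 0.68), ([0.584, 0.194, 0.061], 0.67)]
top glass_bottle [([0.569, 0.431, -0.004], 0.64)]
top cap_a [([0.389, -0.013, 0.001], 0.52), ([0.564, 0.006, 0.001], 0.51)]
top bowl [([0.766, -0.032, -0.0], 0.82)]
top mug [([0.602, -0.42, -0.001], 0.88)]
top spoon [([0.438, -0.426, -0.001], 0.71)]
top jar [([0.747, 0.221, 0.001], 0.63)]
side dispenser [([0.566, -0.185, 0.002], 0.74)]
side lid_hinge [([0.639, -0.178, 0.098], 0.62)]
side lid_mid [([0.564, -0.182, 0.099], 0.93), ([0.437, -0.424, 0.001], 0.39)]
side lid_handle [([0.39, -0.014, -0.002], 0.75), ([0.442, -0.195, 0.095], 0.7)]
side rack [([0.177, 0.328, 0.0], 0.6)]
side wiper [([0.582, 0.195, 0.004], 0.8), ([0.408, 0.183, -0.0], 0.7), ([0.
[... 279 characters left out ...]
.004], 0.67), ([0.564, 0.01, 0.0], 0.37)]
side bowl [([0.767, -0.026, -0.001], 0.86)]
side mug [([0.599, -0.42, 0.0], 0.89)]
side spoon [([0.437, -0.424, 0.002], 0.77)]
side jar [([0.752, 0.222, 0.003], 0.61)]
{'time': np.float64(1.4), 'q': array([-1.286,  0.576,  0.025,  1.437, -0.015,  1.129, -0.056]), 'dq': array([ 0.001, -0.001,  0.   ,  0.   , -0.001,  0.   ,  0.   ]), 'tau': array([ 0.0000e+00, -7.6549e+01,  2.2490e+00, -2.8629e+01,  1.5000e-02,
        3.0000e-03,  0.0000e+00]), 'tcp_pos': array([0.243, 0.63 , 0.256]), 'tcp_rot': array([0.   , 0.825, 0.565, 0.   ]), 'contact_force': array([ 0.285, -0.06 , -0.216]), 'moment': array([ 0.027, -0.048, -0.054]), 'width': np.float64(0.086)}
```

View pics/top0.png

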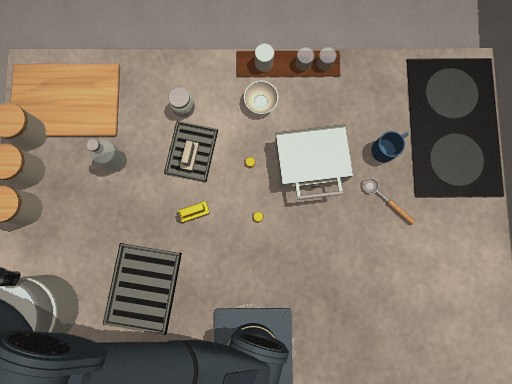

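View pics/side0.png

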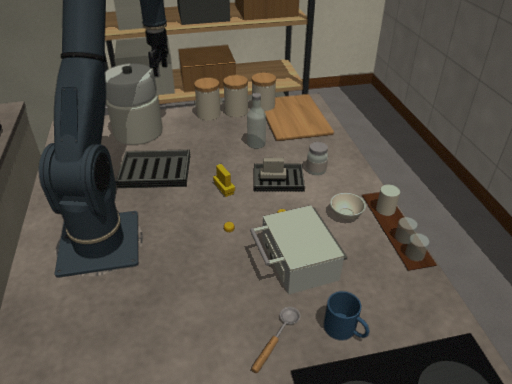

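The top picture shows the pale wiper at (189,155), standing in the small rack at (191,152). Its look-alikes are the yellow wiper at (193,211) and the larger rack at (143,288). The dispenser is at (313,156) with its bar at (318,196). I choose the pale wiper and the small rack, and will measure their poses and check them in a crop.

Run:
```python
from h import *
def rect(P,name):
    (c,s,a)=cv2.minAreaRect((P[:,:2]*1000).astype(np.float32)); print(name,len(P),np.round(c,1),np.round(s,1),round(a,2),"z",np.round(np.nanpercentile(P[:,2],[5,50,95])*1000,1))
for n in("top","side"):
    f=np.load(n+"0.npz");W=f["W"];x,y,z=W[...,0],W[...,1],W[...,2]
    def sel(cx,cy,r,z0,z1): return W[(np.hypot(x-cx,y-cy)<r)&(z>z0)&(z<z1)]
    print(n)
    rect(sel(.565,-.185,.16,.094,.106),"lid+bar")
    P=W[(np.hypot(x-.565,y+.185)<.14)&(z>.096)&(z<.106)]
    m=((np.hypot(x-.565,y+.185)<.14)&(z>.095)&(z<.106)).astype(np.uint8)
    m=cv2.morphologyEx(m,cv2.MORPH_OPEN,np.ones((9,9),np.uint8));rect(W[m>0],"lid")
    rect(sel(.445,-.195,.025,.085,.11),"bar near")
    rect(sel(.583,.195,.07,.074,.095),"grip top")
    rect(sel(.583,.195,.08,.029,.04),"base top")
    rect(sel(.596,.192,.12,.019,.028),"rack rim")
    rect(sel(.18,.329,.16,.01,.04),"other rack")
im=cv2.imread("pics/top0.png")
a=cv2.resize(im[105:245,140:240],None,fx=4,fy=4,interpolation=cv2.INTER_CUBIC)
b=cv2.resize(im[115:215,260:370],None,fx=3.6,fy=3.6,interpolation=cv2.INTER_CUBIC)
h=600;o=np.zeros((560,800,3),np.uint8);o[:560,:400]=a;o[:360,404:800]=b[:, :396];cv2.imwrite("pics/crop.png",o)
```

```text
top
lid+bar 3684 [ 545.4 -187. ] [209.6 210.1] 6.57 z [ 96.1 100.4 104.4]
lid 483 [ 548.8 -184.4] [ 90.3 194.8] 17.49 z [ 96.6 100.5 104.3]
bar near 68 [ 446.7 -194.5] [11.6 48. ] 7.24 z [ 94.4  99.5 104.1]
grip top 181 [581.4 194.5] [22.8 71. ] 76.09 z [77.8 87.8 92.1]
base top 116 [571.8 196.3] [126.3 108.8] 76.89 z [30.1 36.8 39.6]
rack rim 340 [612.7 188.2] [133.9 195.5] 77.96 z [19.8 23.4 27.2]
other rack 1878 [172.1 297.1] [251.8 244.5] 79.98 z [10.3 19.  36.6]
side
lid+bar 3145 [ 540.1 -189.1] [202.  215.5] 6.21 z [94.6 96.8 99.5]
lid 0 [0. 0.] [0. 0.] 0.0 z nan
bar near 61 [ 443.9 -195.3] [10.5 49.4] 8.75 z [92.2 96.2 99.5]
grip top 116 [578.2 190.5] [25.4 67.7] 75.93 z [75.4 82.8 86.5]
base top 126 [579.2 190.9] [44. 89.] 78.59 z [30.2 34.5 39.2]
rack rim 174 [611.6 182.6] [131.8 196.5] 78.14 z [19.3 21.7 26.1]
other rack 944 [177.8 326.2] [196.3 239.2] 80.57 z [11.3 23.7 32.1]
  return np.nanmean(a, axis, out=out, keepdims=keepdims)
```

View pics/crop.png

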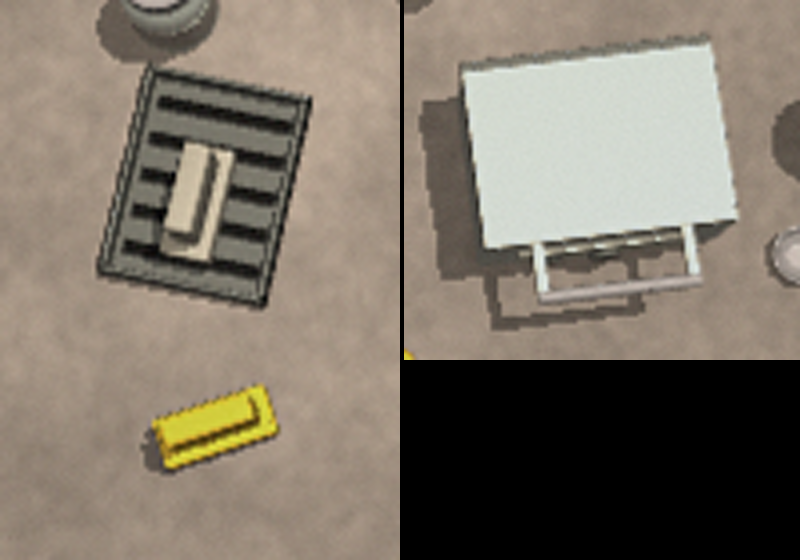

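The crop confirms the choice. The pale wiper stands in the small rack at yaw about -13°, and the lid's yaw is about +6.5°. All heights agree with the given sizes. Next I compute the approach.

```bash
cat > g.py <<'E'
import sys
from h import *
def go(*tg):
    s=arm.get_state();q=s["tcp_rot"];r=R.from_quat([q[1],q[2],q[3],q[0]])
    print("t",s["time"],"pos",np.round(s["tcp_pos"],4),"F",np.round(s["contact_force"],2),"w",s["width"],"xaxis",np.round(np.degrees(np.arctan2(*r.apply([1,0,0])[1::-1])),2),"z",np.round(r.apply([0,0,1]),4), "q", np.round(s["q"],2))
    for x,y,z,yaw in tg:
        T=R.from_euler('z',yaw,degrees=True)*R.from_euler('x',180,degrees=True)
        print((x,y,z,yaw),"shift",np.round(r.inv().apply(np.array([x,y,z])-s["tcp_pos"])*1000,1),"turn",np.round((r.inv()*T).as_rotvec(),3))
go(*[tuple(map(float,a.split(","))) for a in sys.argv[1:]])
E
python3 g.py .58,.193,.256,77 .58,.193,.14,77 .58,.193,.075,77
```

```text
t 1.4 pos [0.2434 0.6296 0.2563] F [ 0.28 -0.06 -0.22] w 0.08569676757611903 xaxis 68.87 z [ 0.  0. -1.] q [-1.29  0.58  0.02  1.44 -0.02  1.13 -0.06]
(0.58, 0.193, 0.256, 77.0) shift [-2.859e+02  4.714e+02  3.000e-01] turn [ 0.    -0.    -0.142]
(0.58, 0.193, 0.14, 77.0) shift [-285.9  471.4  116.3] turn [ 0.    -0.    -0.142]
(0.58, 0.193, 0.075, 77.0) shift [-285.9  471.4  181.3] turn [ 0.    -0.    -0.142]
```

apply_moves(
  series=[
    {"x":-22,"y":36,"z":0,"az":-0.01,"hand":-1},
    {"x":-46,"y":75,"z":0,"az":-0.03,"hand":-1},
    {"x":-70,"y":115,"z":0,"az":-0.04,"hand":-1},
    {"x":-93,"y":154,"z":0,"az":-0.05,"hand":-1},
    {"x":-117,"y":193,"z":0,"az":-0.07,"hand":-1},
    {"x":-141,"y":232,"z":0,"az":-0.08,"hand":-1},
    {"x":-165,"y":272,"z":0,"az":-0.1,"hand":-1},
    {"x":-189,"y":311,"z":0,"az":-0.11,"hand":-1},
    {"x":-212,"y":350,"z":0,"az":-0.13,"hand":-1},
    {"x":-236,"y":390,"z":0,"az":-0.14,"hand":-1},
    {"x":-260,"y":429,"z":0,"az":-0.142,"hand":-1},
    {"x":-276,"y":455,"z":10,"az":-0.142,"hand":-1},
    {"x":-284,"y":468,"z":30,"az":-0.142,"hand":-1},
    {"x":-286,"y":471,"z":60,"az":-0.142,"hand":-1},
    {"x":-286,"y":471,"z":90,"az":-0.142,"hand":-1},
    {"x":-286,"y":471,"z":110,"az":-0.142,"hand":-1},
    {"x":-286,"y":471,"z":116,"az":-0.142,"hand":-1},
    {"x":-286,"y":471,"z":116,"az":-0.142,"hand":-1},
  ],
)

```text
invalid input at $.series[0]: expected keys x, y, z, ax, ay, az, hand
```

```bash
python3 - <<'E'
from h import *
for n in("top","side"):
    im=arm.get_image(n);cv2.imwrite(f"pics/{n}1.png",im["pixels"])
    print(n,[(np.round(d["location"],3).tolist(),round(d["score"],2)) for d in arm.landmark_of(n,"wiper_grip")][:3])
im=cv2.imread("pics/side1.png")
cv2.imwrite("pics/s1.png",cv2.resize(im[80:230,200:360],None,fx=3.5,fy=3.5))
E
python3 g.py .58,.193,.075,77
```

```text
top [([0.58, 0.192, 0.063], 0.9), ([0.408, 0.181, 0.06], 0.6)]
side [([0.405, 0.18, 0.055], 0.92), ([0.582, 0.195, 0.063], 0.75), ([0.768, -0.027, -0.003], 0.18)]
t 1.6 pos [0.2433 0.6296 0.2563] F [-0.17 -0.71 -0.12] w 0.08554745918249856 xaxis 68.87 z [-1.e-04 -0.e+00 -1.e+00] q [-1.29  0.58  0.02  1.44 -0.02  1.13 -0.06]
(0.58, 0.193, 0.075, 77.0) shift [-285.9  471.5  181.3] turn [-0.     0.    -0.142]
```

View pics/s1.png

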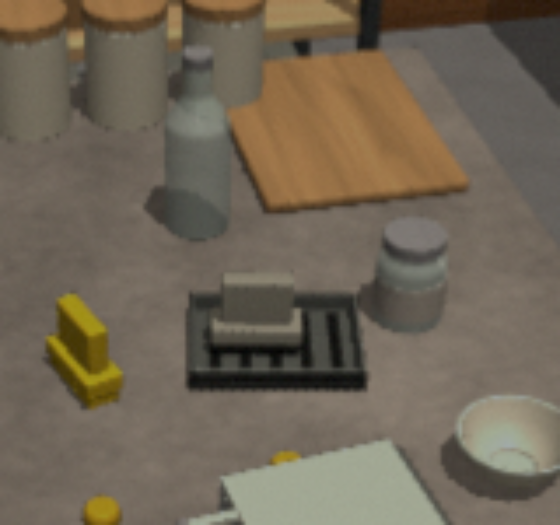

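The call was refused because every row needs all seven keys, so the arm has not moved. The crop shows the grey wiper standing in the small rack at about (258,310), with the yellow one apart at (85,350). I resend with all the keys.

apply_moves(
  series=[
    {"x":-22,"y":36,"z":0,"ax":0,"ay":0,"az":-0.01,"hand":-1},
    {"x":-46,"y":75,"z":0,"ax":0,"ay":0,"az":-0.03,"hand":-1},
    {"x":-70,"y":115,"z":0,"ax":0,"ay":0,"az":-0.04,"hand":-1},
    {"x":-93,"y":154,"z":0,"ax":0,"ay":0,"az":-0.05,"hand":-1},
    {"x":-117,"y":193,"z":0,"ax":0,"ay":0,"az":-0.07,"hand":-1},
    {"x":-141,"y":232,"z":0,"ax":0,"ay":0,"az":-0.08,"hand":-1},
    {"x":-165,"y":272,"z":0,"ax":0,"ay":0,"az":-0.1,"hand":-1},
    {"x":-189,"y":311,"z":0,"ax":0,"ay":0,"az":-0.11,"hand":-1},
    {"x":-212,"y":350,"z":0,"ax":0,"ay":0,"az":-0.13,"hand":-1},
    {"x":-236,"y":390,"z":0,"ax":0,"ay":0,"az":-0.14,"hand":-1},
    {"x":-260,"y":429,"z":0,"ax":0,"ay":0,"az":-0.142,"hand":-1},
    {"x":-276,"y":455,"z":10,"ax":0,"ay":0,"az":-0.142,"hand":-1},
    {"x":-284,"y":468,"z":30,"ax":0,"ay":0,"az":-0.142,"hand":-1},
    {"x":-286,"y":471,"z":60,"ax":0,"ay":0,"az":-0.142,"hand":-1},
    {"x":-286,"y":471,"z":90,"ax":0,"ay":0,"az":-0.142,"hand":-1},
    {"x":-286,"y":471,"z":110,"ax":0,"ay":0,"az":-0.142,"hand":-1},
    {"x":-286,"y":471,"z":116,"ax":0,"ay":0,"az":-0.142,"hand":-1},
    {"x":-286,"y":471,"z":116,"ax":0,"ay":0,"az":-0.142,"hand":-1},
  ],
)

```text
time: 3.4
tcp_pos: [0.5793, 0.193, 0.1398]
tcp_rot: [-0.0, 0.783, 0.623, -0.001]
contact_force: [0.6, -0.6, 0.8]
width: 0.0852
```

```bash
python3 g.py .58,.193,.075,77
python3 - <<'E'
from h import *
im=arm.get_image("side")["pixels"]
cv2.imwrite("pics/s2.png",cv2.resize(im[60:220,200:360],None,fx=3.5,fy=3.5))
E
```

```text
t 3.4 pos [0.5793 0.193  0.1398] F [ 0.63 -0.61  0.84] w 0.08521232208313854 xaxis 77.01 z [-1.2e-03 -5.0e-04 -1.0e+00] q [-0.42  0.6   0.04  1.75 -0.03  0.79  0.97]
(0.58, 0.193, 0.075, 77.0) shift [ 0.2  0.7 64.8] turn [-0.001  0.001  0.   ]
```

View pics/s2.png

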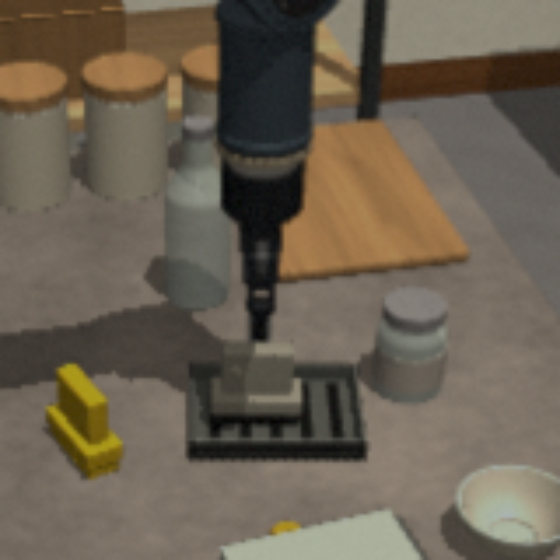

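The gripper stands just above the wiper's grip, at (260,340) in the crop, with both fingers in line with it. Descend and close.

apply_moves(
  series=[
    {"x":0,"y":0,"z":20,"ax":0,"ay":0,"az":0,"hand":-1},
    {"x":0,"y":0,"z":45,"ax":0,"ay":0,"az":0,"hand":-1},
    {"x":0,"y":0,"z":60,"ax":0,"ay":0,"az":0,"hand":-1},
    {"x":0,"y":0,"z":65,"ax":0,"ay":0,"az":0,"hand":-1},
    {"x":0,"y":0,"z":65,"ax":0,"ay":0,"az":0,"hand":-1},
    {"x":0,"y":0,"z":65,"ax":0,"ay":0,"az":0,"hand":0},
    {"x":0,"y":0,"z":65,"ax":0,"ay":0,"az":0,"hand":1},
    {"x":0,"y":0,"z":65,"ax":0,"ay":0,"az":0,"hand":1},
    {"x":0,"y":0,"z":65,"ax":0,"ay":0,"az":0,"hand":1},
    {"x":0,"y":0,"z":65,"ax":0,"ay":0,"az":0,"hand":1},
    {"x":0,"y":0,"z":65,"ax":0,"ay":0,"az":0,"hand":1},
    {"x":0,"y":0,"z":65,"ax":0,"ay":0,"az":0,"hand":1},
    {"x":0,"y":0,"z":65,"ax":0,"ay":0,"az":0,"hand":1},
  ],
  squeeze=60,
)

```text
time: 4.75
tcp_pos: [0.5798, 0.1932, 0.0754]
tcp_rot: [0.0, 0.783, 0.623, 0.0]
contact_force: [0.3, 0.2, 0.5]
width: 0.0216
```

```bash
python3 g.py .58,.193,.18,77
```

```text
t 4.75 pos [0.5798 0.1932 0.0754] F [0.32 0.17 0.47] w 0.021586638362333065 xaxis 77.01 z [ 4.e-04  2.e-04 -1.e+00] q [-0.42  0.68  0.03  1.8  -0.03  0.65  0.97]
(0.58, 0.193, 0.18, 77.0) shift [-1.000e-01  3.000e-01 -1.046e+02] turn [ 0. -0.  0.]
```

apply_moves(
  series=[
    {"x":0,"y":0,"z":-15,"ax":0,"ay":0,"az":0,"hand":1},
    {"x":0,"y":0,"z":-45,"ax":0,"ay":0,"az":0,"hand":1},
    {"x":0,"y":0,"z":-80,"ax":0,"ay":0,"az":0,"hand":1},
    {"x":0,"y":0,"z":-110,"ax":0,"ay":0,"az":0,"hand":1},
    {"x":0,"y":0,"z":-125,"ax":0,"ay":0,"az":0,"hand":1},
    {"x":0,"y":0,"z":-125,"ax":0,"ay":0,"az":0,"hand":1},
  ],
)

```text
time: 5.35
tcp_pos: [0.5803, 0.1932, 0.2023]
tcp_rot: [0.001, 0.783, 0.622, 0.002]
contact_force: [-0.2, -0.5, -2.2]
width: 0.0214
```

```bash
python3 g.py .5555,-.1045,.2,96.5
python3 - <<'E'
from h import *
im=arm.get_image("side")
for n in("top","side"):
    print(n,[(np.round(d["location"],3).tolist(),round(d["score"],2)) for d in arm.landmark_of(n,"rack")][:3])
cv2.imwrite("pics/s3.png",cv2.resize(im["pixels"][60:220,200:360],None,fx=3.5,fy=3.5))
W=cloud(im);x,y,z=W[...,0],W[...,1],W[...,2]
m=(np.hypot(x-.596,y-.192)<.12)&(z>.018)&(z<.03)&(np.hypot(x-.75,y-.222)>.05)
P=W[m];print(cv2.minAreaRect((P[:,:2]*1000).astype(np.float32)))
E
```

```text
t 5.35 pos [0.5803 0.1932 0.2023] F [-0.22 -0.49 -2.22] w 0.021371801913488107 xaxis 76.99 z [ 0.0031  0.0012 -1.    ] q [-0.43  0.53  0.04  1.69 -0.03  0.92  0.97]
(0.5555, -0.1045, 0.2, 96.5) shift [-295.7   42.8    1.9] turn [ 0.003 -0.001 -0.34 ]
top [([0.597, 0.195, 0.001], 0.92), ([0.181, 0.328, 0.001], 0.55), ([0.447, -0.198, 0.096], 0.31)]
side [([0.599, 0.191, -0.003], 0.9), ([0.179, 0.33, 0.004], 0.63)]
((598.2952270507812, 185.99337768554688), (133.76942443847656, 169.3851776123047), 78.01335144042969)
```

View pics/s3.png

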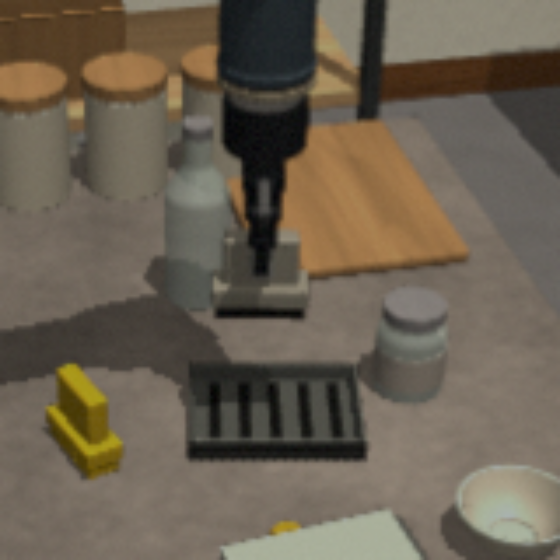

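The wiper hangs level in the fingers at (262,275) over the empty small rack, which measures 134x169 mm, so it is the right size. Carry it above the lid's left end.

apply_moves(
  series=[
    {"x":-15,"y":2,"z":0,"ax":0,"ay":0,"az":0,"hand":1},
    {"x":-45,"y":6,"z":0,"ax":0,"ay":0,"az":-0.04,"hand":1},
    {"x":-85,"y":12,"z":0,"ax":0,"ay":0,"az":-0.09,"hand":1},
    {"x":-125,"y":18,"z":0,"ax":0,"ay":0,"az":-0.14,"hand":1},
    {"x":-165,"y":24,"z":0,"ax":0,"ay":0,"az":-0.19,"hand":1},
    {"x":-205,"y":30,"z":0,"ax":0,"ay":0,"az":-0.24,"hand":1},
    {"x":-245,"y":36,"z":0,"ax":0,"ay":0,"az":-0.29,"hand":1},
    {"x":-275,"y":40,"z":0,"ax":0,"ay":0,"az":-0.33,"hand":1},
    {"x":-290,"y":42,"z":0,"ax":0,"ay":0,"az":-0.34,"hand":1},
    {"x":-296,"y":43,"z":0,"ax":0,"ay":0,"az":-0.34,"hand":1},
    {"x":-296,"y":43,"z":0,"ax":0,"ay":0,"az":-0.34,"hand":1},
    {"x":-296,"y":43,"z":0,"ax":0,"ay":0,"az":-0.34,"hand":1},
  ],
)

```text
time: 6.7
tcp_pos: [0.5547, -0.104, 0.1999]
tcp_rot: [-0.0, 0.666, 0.746, 0.0]
contact_force: [1.5, -0.1, -1.9]
width: 0.0213
```

```bash
python3 g.py .5555,-.1045,.175,96.5 .5555,-.1045,.166,96.5 .5735,-.2635,.166,96.5;  python3 - <<'E'
from h import *
for n in("top","side"):
    im=arm.get_image(n)
    for l in("wiper","wiper_grip","lid_mid"):print(n,l,[(np.round(d["location"],3).tolist(),round(d["score"],2)) for d in arm.landmark_of(n,l)][:3])
    W=cloud(im);x,y,z=W[...,0],W[...,1],W[...,2]
    P=W[(np.hypot(x-.555,y+.104)<.07)&(z<.172)&(z>.12)];print(np.round(cv2.minAreaRect((P[:,:2]*1000).astype(np.float32))[0]),np.round(cv2.minAreaRect((P[:,:2]*1000).astype(np.float32))[1:][0]),cv2.minAreaRect((P[:,:2]*1000).astype(np.float32))[2],np.percentile(P[:,2],[1,50,99]))
E
```

```text
t 6.7 pos [ 0.5547 -0.104   0.1999] F [ 1.49 -0.11 -1.9 ] w 0.02127523446482803 xaxis 96.53 z [-7.e-04  7.e-04 -1.e+00] q [ 0.13  0.47 -0.04  1.81  0.02  0.87  1.76]
(0.5555, -0.1045, 0.175, 96.5) shift [-0.6  0.7 24.9] turn [-0.001 -0.001  0.   ]
(0.5555, -0.1045, 0.166, 96.5) shift [-0.6  0.7 33.9] turn [-0.001 -0.001  0.   ]
(0.5735, -0.2635, 0.166, 96.5) shift [-160.6    0.5   33.8] turn [-0.001 -0.001  0.   ]
top wiper [([0.409, 0.177, 0.002], 0.65)]
top wiper_grip [([0.407, 0.181, 0.064], 0.98), ([0.563, 0.004, 0.001], 0.17)]
top lid_mid []Traceback (most recent call last):
  File "<stdin>", line 6, in <module>
    return _quantile_unchecked(
        a, q, axis, out, overwrite_input, method, keepdims, weights)
    return _ureduce(a,
                    func=_quantile_ureduce_func,
    ...<5 lines>...
                    overwrite_input=overwrite_input,
                    method=method)
    r = func(a, **kwargs)
    result = _quantile(arr,
                       quantiles=q,
    ...<2 lines>...
                       out=out,
                       weights=wgt)
    slices_having_nans = np.isnan(arr[-1, ...])
                                  ~~~^^^^^^^^^
IndexError: index -1 is out of bounds for axis 0 with size 0
```

apply_moves(
  series=[
    {"x":0,"y":0,"z":12,"ax":0,"ay":0,"az":0,"hand":1},
    {"x":0,"y":0,"z":22,"ax":0,"ay":0,"az":0,"hand":1},
    {"x":0,"y":0,"z":27,"ax":0,"ay":0,"az":0,"hand":1},
    {"x":0,"y":0,"z":30,"ax":0,"ay":0,"az":0,"hand":1},
    {"x":0,"y":0,"z":32,"ax":0,"ay":0,"az":0,"hand":1},
    {"x":0,"y":0,"z":34,"ax":0,"ay":0,"az":0,"hand":1},
    {"x":0,"y":0,"z":34,"ax":0,"ay":0,"az":0,"hand":1},
    {"x":0,"y":0,"z":34,"ax":0,"ay":0,"az":0,"hand":1},
  ],
)

```text
time: 7.7
tcp_pos: [0.5549, -0.1051, 0.1666]
tcp_rot: [0.0, 0.666, 0.746, 0.0]
contact_force: [-3.0, 0.6, 3.3]
width: 0.021
```

```bash
python3 g.py .5555,-.1045,.166,96.5 .5735,-.2635,.166,96.5;  python3 - <<'E'
from h import *
for n in("top","side"):
    im=arm.get_image(n);cv2.imwrite(f"pics/{n}4.png",im["pixels"])
    for l in("wiper","lid_mid"):print(n,l,[(np.round(d["location"],3).tolist(),round(d["score"],2)) for d in arm.landmark_of(n,l)][:3])
cv2.imwrite("pics/s4.png",cv2.resize(im["pixels"][110:310,210:370],None,fx=3,fy=3))
E
```

```text
t 7.7 pos [ 0.5549 -0.1051  0.1666] F [-3.04  0.57  3.32] w 0.02104164516047759 xaxis 96.48 z [ 2.e-04 -1.e-04 -1.e+00] q [ 0.13  0.51 -0.04  1.85  0.03  0.79  1.76]
(0.5555, -0.1045, 0.166, 96.5) shift [0.5 0.7 0.6] turn [ 0.  0. -0.]
(0.5735, -0.2635, 0.166, 96.5) shift [-159.5    0.6    0.6] turn [ 0.  0. -0.]
top wiper [([0.41, 0.177, 0.001], 0.76)]
top lid_mid []
side wiper [([0.408, 0.185, 0.0], 0.9), ([0.555, -0.107, 0.094], 0.59)]
side lid_mid [([0.6, -0.418, -0.002], 0.74), ([0.561, -0.181, 0.103], 0.63), ([0.6, 0.193, -0.002], 0.28)]
```

View pics/s4.png

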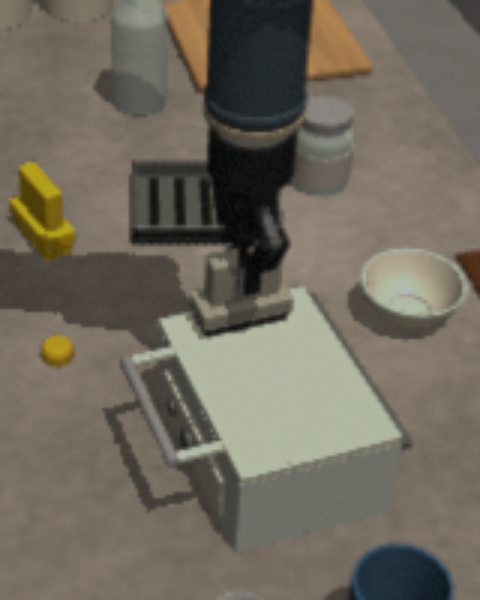

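The wiper presses on the lid's left end, at (245,310) in the crop, with about 5 N. Wipe to the right.

apply_moves(
  series=[
    {"x":-3,"y":0,"z":0,"ax":0,"ay":0,"az":0,"hand":1},
    {"x":-9,"y":0,"z":0,"ax":0,"ay":0,"az":0,"hand":1},
    {"x":-17,"y":0,"z":0,"ax":0,"ay":0,"az":0,"hand":1},
    {"x":-26,"y":0,"z":0,"ax":0,"ay":0,"az":0,"hand":1},
    {"x":-35,"y":0,"z":0,"ax":0,"ay":0,"az":0,"hand":1},
    {"x":-44,"y":0,"z":0,"ax":0,"ay":0,"az":0,"hand":1},
    {"x":-53,"y":0,"z":0,"ax":0,"ay":0,"az":0,"hand":1},
    {"x":-62,"y":0,"z":0,"ax":0,"ay":0,"az":0,"hand":1},
    {"x":-71,"y":0,"z":0,"ax":0,"ay":0,"az":0,"hand":1},
    {"x":-80,"y":0,"z":0,"ax":0,"ay":0,"az":0,"hand":1},
  ],
)

```text
time: 9.0
tcp_pos: [0.5639, -0.1853, 0.1663]
tcp_rot: [-0.0, 0.666, 0.746, -0.0]
contact_force: [-0.8, 2.0, 3.8]
width: 0.021
```

```bash
python3 g.py .5735,-.2635,.166,96.5
```

```text
t 9.0 pos [ 0.5639 -0.1853  0.1663] F [-0.83  2.04  3.83] w 0.02097172141368215 xaxis 96.49 z [-1.e-04  0.e+00 -1.e+00] q [ 0.26  0.55 -0.04  1.77  0.03  0.82  1.9 ]
(0.5735, -0.2635, 0.166, 96.5) shift [-78.8   0.7   0.3] turn [-0. -0. -0.]
```

apply_moves(
  series=[
    {"x":-9,"y":0,"z":0,"ax":0,"ay":0,"az":0,"hand":1},
    {"x":-18,"y":0,"z":0,"ax":0,"ay":0,"az":0,"hand":1},
    {"x":-27,"y":0,"z":0,"ax":0,"ay":0,"az":0,"hand":1},
    {"x":-36,"y":0,"z":0,"ax":0,"ay":0,"az":0,"hand":1},
    {"x":-45,"y":0,"z":0,"ax":0,"ay":0,"az":0,"hand":1},
    {"x":-54,"y":0,"z":0,"ax":0,"ay":0,"az":0,"hand":1},
    {"x":-63,"y":0,"z":0,"ax":0,"ay":0,"az":0,"hand":1},
    {"x":-71,"y":0,"z":0,"ax":0,"ay":0,"az":0,"hand":1},
    {"x":-77,"y":0,"z":0,"ax":0,"ay":0,"az":0,"hand":1},
    {"x":-80,"y":0,"z":0,"ax":0,"ay":0,"az":0,"hand":1},
    {"x":-80,"y":0,"z":0,"ax":0,"ay":0,"az":0,"hand":1},
    {"x":-80,"y":0,"z":0,"ax":0,"ay":0,"az":0,"hand":1},
    {"x":-80,"y":0,"z":0,"ax":0,"ay":0,"az":0,"hand":1},
  ],
)

```text
time: 10.3
tcp_pos: [0.573, -0.2647, 0.1665]
tcp_rot: [0.001, 0.666, 0.746, -0.0]
contact_force: [-0.1, -2.1, 3.3]
width: 0.0216
```

```bash
python3 g.py .585,.192,.21,77
python3 - <<'E'
from h import *
im=arm.get_image("side")
for l in("wiper","lid_mid"):print(l,[(np.round(d["location"],3).tolist(),round(d["score"],2)) for d in arm.landmark_of("side",l)][:3])
cv2.imwrite("pics/s5.png",cv2.resize(im["pixels"][110:310,210:370],None,fx=3,fy=3))
E
```

```text
t 10.3 pos [ 0.573  -0.2647  0.1665] F [-0.12 -2.14  3.29] w 0.021581621841781477 xaxis 96.46 z [ 4.0e-04 -1.1e-03 -1.0e+00] q [ 0.38  0.59 -0.04  1.67  0.03  0.88  2.01]
(0.585, 0.192, 0.21, 77.0) shift [452.4  63.3 -44. ] turn [0.    0.001 0.34 ]
wiper [([0.571, -0.263, 0.095], 0.89), ([0.41, 0.184, 0.001], 0.86), ([0.437, -0.421, 0.004], 0.61)]
lid_mid [([0.565, -0.181, 0.102], 0.64)]
```

View pics/s5.png

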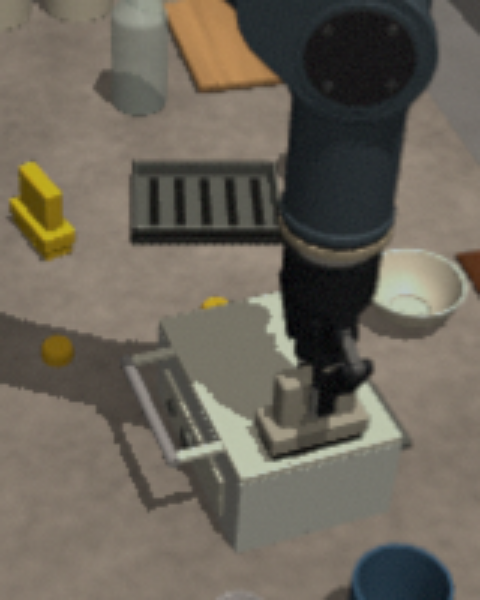

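The wiper is at the lid's right end, at (315,420) in the crop, level and still pressing with about 5 N. Lift it and carry it back to the rack.

apply_moves(
  series=[
    {"x":0,"y":0,"z":-10,"ax":0,"ay":0,"az":0,"hand":1},
    {"x":0,"y":0,"z":-30,"ax":0,"ay":0,"az":0,"hand":1},
    {"x":15,"y":2,"z":-44,"ax":0,"ay":0,"az":0.01,"hand":1},
    {"x":50,"y":7,"z":-44,"ax":0,"ay":0,"az":0.04,"hand":1},
    {"x":90,"y":13,"z":-44,"ax":0,"ay":0,"az":0.07,"hand":1},
    {"x":130,"y":18,"z":-44,"ax":0,"ay":0,"az":0.1,"hand":1},
    {"x":170,"y":24,"z":-44,"ax":0,"ay":0,"az":0.13,"hand":1},
    {"x":210,"y":30,"z":-44,"ax":0,"ay":0,"az":0.16,"hand":1},
    {"x":250,"y":35,"z":-44,"ax":0,"ay":0,"az":0.19,"hand":1},
    {"x":290,"y":41,"z":-44,"ax":0,"ay":0,"az":0.22,"hand":1},
    {"x":330,"y":46,"z":-44,"ax":0,"ay":0,"az":0.25,"hand":1},
    {"x":370,"y":52,"z":-44,"ax":0,"ay":0,"az":0.28,"hand":1},
    {"x":405,"y":57,"z":-44,"ax":0,"ay":0,"az":0.31,"hand":1},
    {"x":430,"y":60,"z":-44,"ax":0,"ay":0,"az":0.33,"hand":1},
    {"x":446,"y":62,"z":-44,"ax":0,"ay":0,"az":0.34,"hand":1},
    {"x":452,"y":63,"z":-44,"ax":0,"ay":0,"az":0.34,"hand":1},
    {"x":452,"y":63,"z":-44,"ax":0,"ay":0,"az":0.34,"hand":1},
    {"x":452,"y":63,"z":-44,"ax":0,"ay":0,"az":0.34,"hand":1},
  ],
)

```text
time: 12.25
tcp_pos: [0.5844, 0.1909, 0.2102]
tcp_rot: [0.0, 0.783, 0.622, -0.001]
contact_force: [0.3, 0.1, -1.3]
width: 0.0214
```

```bash
python3 g.py .585,.192,.085,77 .585,.192,.076,77
python3 - <<'E'
from h import *
for n in("top","side"):
    im=arm.get_image(n)
    for l in("wiper","rack"):print(n,l,[(np.round(d["location"],3).tolist(),round(d["score"],2)) for d in arm.landmark_of(n,l)][:3])
E
```

```text
t 12.25 pos [0.5844 0.1909 0.2102] F [ 0.32  0.1  -1.31] w 0.021403685783607157 xaxis 76.96 z [-6.e-04 -9.e-04 -1.e+00] q [-0.41  0.53  0.03  1.67 -0.02  0.95  0.97]
(0.585, 0.192, 0.085, 77.0) shift [  1.3   0.4 125.2] turn [-0.     0.001 -0.001]
(0.585, 0.192, 0.076, 77.0) shift [  1.3   0.4 134.2] turn [-0.     0.001 -0.001]
top wiper []
top rack [([0.18, 0.328, -0.004], 0.83), ([0.598, 0.192, 0.004], 0.68), ([0.562, 0.006, -0.001], 0.58)]
side wiper [([0.408, 0.179, 0.0], 0.95), ([0.562, 0.006, 0.001], 0.74), ([0.585, 0.188, 0.139], 0.7)]
side rack [([0.6, 0.193, -0.002], 0.79), ([0.18, 0.326, 0.005], 0.63)]
```

Lower it to the floor of the rack, 134 mm down.

apply_moves(
  series=[
    {"x":1,"y":0,"z":25,"ax":0,"ay":0,"az":0,"hand":1},
    {"x":1,"y":0,"z":60,"ax":0,"ay":0,"az":0,"hand":1},
    {"x":1,"y":0,"z":95,"ax":0,"ay":0,"az":0,"hand":1},
    {"x":1,"y":0,"z":115,"ax":0,"ay":0,"az":0,"hand":1},
    {"x":1,"y":0,"z":125,"ax":0,"ay":0,"az":0,"hand":1},
    {"x":1,"y":0,"z":131,"ax":0,"ay":0,"az":0,"hand":1},
    {"x":1,"y":0,"z":134,"ax":0,"ay":0,"az":0,"hand":1},
    {"x":1,"y":0,"z":135,"ax":0,"ay":0,"az":0,"hand":1},
    {"x":1,"y":0,"z":135,"ax":0,"ay":0,"az":0,"hand":1},
  ],
)

```text
time: 13.45
tcp_pos: [0.5853, 0.1933, 0.0761]
tcp_rot: [0.0, 0.783, 0.623, 0.001]
contact_force: [-0.2, 0.3, -0.9]
width: 0.0215
```

```bash
python3 g.py .585,.192,.076,77
```

```text
t 13.45 pos [0.5853 0.1933 0.0761] F [-0.18  0.32 -0.93] w 0.021485700506678244 xaxis 77.0 z [ 1.3e-03  5.0e-04 -1.0e+00] q [-0.41  0.69  0.02  1.79 -0.02  0.66  0.97]
(0.585, 0.192, 0.076, 77.0) shift [-1.4  0.1  0.1] turn [ 0.001 -0.001  0.   ]
```

apply_moves(
  series=[
    {"x":0,"y":0,"z":1,"ax":0,"ay":0,"az":0,"hand":1},
    {"x":0,"y":0,"z":1,"ax":0,"ay":0,"az":0,"hand":1},
    {"x":0,"y":0,"z":1,"ax":0,"ay":0,"az":0,"hand":0.2},
    {"x":0,"y":0,"z":1,"ax":0,"ay":0,"az":0,"hand":-0.4},
    {"x":0,"y":0,"z":1,"ax":0,"ay":0,"az":0,"hand":-1},
    {"x":0,"y":0,"z":1,"ax":0,"ay":0,"az":0,"hand":-1},
    {"x":0,"y":0,"z":1,"ax":0,"ay":0,"az":0,"hand":-1},
    {"x":0,"y":0,"z":1,"ax":0,"ay":0,"az":0,"hand":-1},
    {"x":0,"y":0,"z":-10,"ax":0,"ay":0,"az":0,"hand":-1},
    {"x":0,"y":0,"z":-35,"ax":0,"ay":0,"az":0,"hand":-1},
    {"x":0,"y":0,"z":-70,"ax":0,"ay":0,"az":0,"hand":-1},
    {"x":0,"y":0,"z":-105,"ax":0,"ay":0,"az":0,"hand":-1},
    {"x":0,"y":0,"z":-130,"ax":0,"ay":0,"az":0,"hand":-1},
    {"x":0,"y":0,"z":-140,"ax":0,"ay":0,"az":0,"hand":-1},
    {"x":0,"y":0,"z":-140,"ax":0,"ay":0,"az":0,"hand":-1},
  ],
)

```text
time: 14.95
tcp_pos: [0.5853, 0.1934, 0.217]
tcp_rot: [0.0, 0.783, 0.623, 0.001]
contact_force: [0.6, 0.8, 0.0]
width: 0.0855
```

```bash
python3 g.py .448,-.195,.2,186.5 .448,-.195,.2,6.5
python3 - <<'E'
from h import *
for n in("top","side"):
    im=arm.get_image(n);cv2.imwrite(f"pics/{n}6.png",im["pixels"])
    for l in("wiper","rack","lid_handle","lid_mid","lid_hinge"):print(n,l,[(np.round(d["location"],3).tolist(),round(d["score"],2)) for d in arm.landmark_of(n,l)][:3])
    W=cloud(im);x,y,z=W[...,0],W[...,1],W[...,2]
    Q=np.array([.445,-.195]);a=np.radians(6.5)
    u=(x-Q[0])*np.cos(a)+(y-Q[1])*np.sin(a);v=-(x-Q[0])*np.sin(a)+(y-Q[1])*np.cos(a)
    m=(abs(u)<.02)&(abs(v)<.045)&(z>.08)&(z<.115);P=W[m];r=cv2.minAreaRect((P[:,:2]*1000).astype(np.float32));print(r,np.percentile(P[:,2],[5,50,95]))
cv2.imwrite("pics/s6.png",cv2.resize(im["pixels"][60:220,200:360],None,fx=3.5,fy=3.5))
E
```

```text
t 14.95 pos [0.5853 0.1934 0.217 ] F [0.59 0.75 0.01] w 0.08550293815720175 xaxis 77.0 z [ 0.0027  0.0011 -1.    ] q [-0.41  0.52  0.03  1.66 -0.02  0.96  0.97]
(0.448, -0.195, 0.2, 186.5) shift [-409.4  -46.5   16.2] turn [ 3.000e-03  1.000e-03 -1.911e+00]
(0.448, -0.195, 0.2, 6.5) shift [-409.4  -46.5   16.2] turn [ 1.000e-03 -3.000e-03  1.231e+00]
top wiper [([0.435, -0.427, -0.001], 0.35)]
top rack [([0.178, 0.331, -0.002], 0.86), ([0.595, 0.193, 0.003], 0.84), ([0.746, 0.22, -0.001], 0.65)]
top lid_handle [([0.446, -0.197, 0.094], 0.94)]
top lid_mid []
top lid_hinge [([0.641, -0.171, 0.094], 0.58)]
((446.2855529785156, -194.70785522460938), (11.789799690246582, 89.51686096191406), 5.488273620605469) [0.0946955  0.09963112 0.10337043]
side wiper [([0.588, 0.196, 0.005], 0.76), ([0.409, 0.182, -0.003], 0.56)]
side rack [([0.178, 0.329, 0.002], 0.57), ([0.602, 0.191, -0.005], 0.56)]
side lid_handle [([0.448, -0.197, 0.093], 0.63)]
side lid_mid [([0.566, -0.181, 0.101], 0.56)]
side lid_hinge [([0.639, -0.173, 0.097], 0.92)]
((444.6435241699219, -195.270263671875), (11.923667907714844, 88.63447570800781), 6.19752311706543) [0.091686   0.09614096 0.09904048]
```

View pics/s6.png

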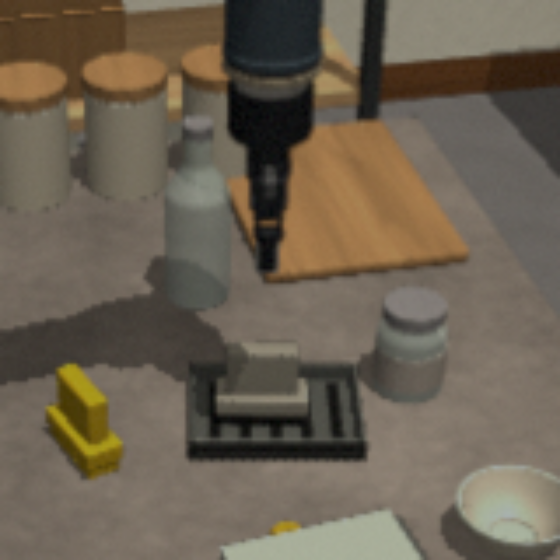

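The wiper stands upright in the small rack, at (262,380) in the crop, let go and free of the gripper. Now go above the bar, with the jaws half open so that the rear finger clears the lid edge.

apply_moves(
  series=[
    {"x":-12,"y":-1,"z":0,"ax":0,"ay":0,"az":0.04,"hand":0},
    {"x":-40,"y":-4,"z":1,"ax":0,"ay":0,"az":0.13,"hand":0},
    {"x":-75,"y":-8,"z":2,"ax":0,"ay":0,"az":0.24,"hand":0},
    {"x":-110,"y":-12,"z":3,"ax":0,"ay":0,"az":0.35,"hand":0},
    {"x":-145,"y":-16,"z":4,"ax":0,"ay":0,"az":0.46,"hand":0},
    {"x":-180,"y":-20,"z":5,"ax":0,"ay":0,"az":0.57,"hand":0},
    {"x":-215,"y":-24,"z":7,"ax":0,"ay":0,"az":0.68,"hand":0},
    {"x":-250,"y":-28,"z":9,"ax":0,"ay":0,"az":0.79,"hand":0},
    {"x":-285,"y":-32,"z":11,"ax":0,"ay":0,"az":0.9,"hand":0},
    {"x":-320,"y":-36,"z":13,"ax":0,"ay":0,"az":1.01,"hand":0},
    {"x":-355,"y":-40,"z":15,"ax":0,"ay":0,"az":1.11,"hand":0},
    {"x":-385,"y":-44,"z":16,"ax":0,"ay":0,"az":1.19,"hand":0},
    {"x":-403,"y":-46,"z":16,"ax":0,"ay":0,"az":1.23,"hand":0},
    {"x":-409,"y":-47,"z":16,"ax":0,"ay":0,"az":1.235,"hand":0},
    {"x":-409,"y":-47,"z":16,"ax":0,"ay":0,"az":1.235,"hand":0},
    {"x":-409,"y":-47,"z":16,"ax":0,"ay":0,"az":1.235,"hand":0},
    {"x":-409,"y":-47,"z":16,"ax":0,"ay":0,"az":1.235,"hand":0},
  ],
)

```text
time: 17.25
tcp_pos: [0.4476, -0.1934, 0.1992]
tcp_rot: [-0.0, 0.998, 0.056, 0.0]
contact_force: [-0.4, 0.2, -0.0]
width: 0.0427
```

```bash
python3 g.py .4455,-.195,.14,6.2 .4455,-.195,.101,6.2
```

```text
t 17.25 pos [ 0.4476 -0.1934  0.1992] F [-0.4   0.24 -0.04] w 0.042671946190152826 xaxis 6.41 z [ 1.e-04  6.e-04 -1.e+00] q [ 0.03  0.39  0.4   2.01 -0.21  0.78  0.66]
(0.4455, -0.195, 0.14, 6.2) shift [-2.3  1.4 59.2] turn [-0.001 -0.     0.004]
(0.4455, -0.195, 0.101, 6.2) shift [-2.3  1.4 98.2] turn [-0.001 -0.     0.004]
```

apply_moves(
  series=[
    {"x":-2,"y":1,"z":25,"ax":0,"ay":0,"az":0,"hand":0},
    {"x":-2,"y":1,"z":50,"ax":0,"ay":0,"az":0,"hand":0},
    {"x":-2,"y":1,"z":72,"ax":0,"ay":0,"az":0,"hand":0},
    {"x":-2,"y":1,"z":88,"ax":0,"ay":0,"az":0,"hand":0},
    {"x":-2,"y":1,"z":96,"ax":0,"ay":0,"az":0,"hand":0},
    {"x":-2,"y":1,"z":98,"ax":0,"ay":0,"az":0,"hand":0},
    {"x":-2,"y":1,"z":98,"ax":0,"ay":0,"az":0,"hand":0},
  ],
  squeeze=35,
)

```text
time: 17.95
tcp_pos: [0.4454, -0.1958, 0.1015]
tcp_rot: [-0.0, 0.998, 0.055, 0.0]
contact_force: [0.1, 0.1, 0.0]
width: 0.043
```

```bash
python3 g.py .4455,-.195,.101,6.2
python3 - <<'E'
from h import *
im=arm.get_image("side")
cv2.imwrite("pics/s7.png",cv2.resize(im["pixels"][150:310,200:360],None,fx=3.5,fy=3.5))
E
```

```text
t 17.95 pos [ 0.4454 -0.1958  0.1015] F [0.07 0.08 0.03] w 0.04295010242290842 xaxis 6.28 z [ 2.e-04  0.e+00 -1.e+00] q [ 0.11  0.54  0.31  2.11 -0.31  0.53  0.76]
(0.4455, -0.195, 0.101, 6.2) shift [ 0.2 -0.7  0.5] turn [-0.    -0.     0.001]
```

View pics/s7.png

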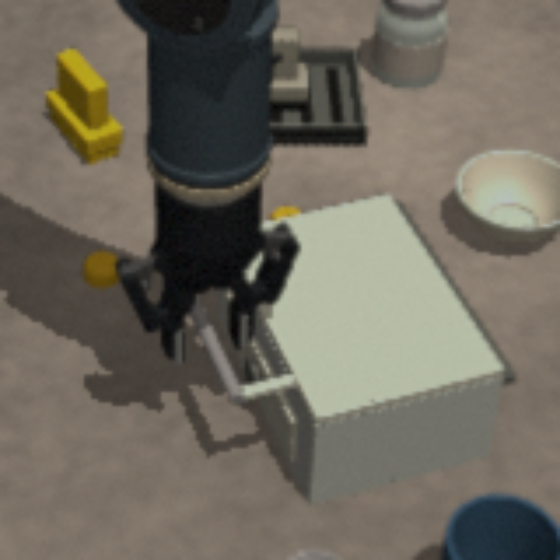

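The fingers straddle the bar, at (175,340) and (240,325), with the bar between them near (205,330) and no contact force. Close on it.

apply_moves(
  series=[
    {"x":0,"y":0,"z":0,"ax":0,"ay":0,"az":0,"hand":0.5},
    {"x":0,"y":0,"z":0,"ax":0,"ay":0,"az":0,"hand":1},
    {"x":0,"y":0,"z":0,"ax":0,"ay":0,"az":0,"hand":1},
    {"x":0,"y":0,"z":0,"ax":0,"ay":0,"az":0,"hand":1},
    {"x":0,"y":0,"z":0,"ax":0,"ay":0,"az":0,"hand":1},
    {"x":0,"y":0,"z":0,"ax":0,"ay":0,"az":0,"hand":1},
  ],
)

```text
time: 18.6
tcp_pos: [0.4457, -0.196, 0.1015]
tcp_rot: [0.0, 0.999, 0.055, 0.001]
contact_force: [3.6, 0.6, 1.6]
width: 0.0105
```

```bash
python3 g.py
python3 - <<'E'
import numpy as np
for i in range(1,31):
    a=np.radians(2*i);print(2*i,round(195*(1-np.cos(a)),1),-round(195*np.sin(a),1),end=" | ")
E
```

```text
t 18.6 pos [ 0.4457 -0.196   0.1015] F [3.64 0.58 1.61] w 0.01045658837393171 xaxis 6.26 z [ 1.1e-03 -3.0e-04 -1.0e+00] q [ 0.11  0.54  0.31  2.11 -0.31  0.53  0.76]
2 0.1 -6.8 | 4 0.5 -13.6 | 6 1.1 -20.4 | 8 1.9 -27.1 | 10 3.0 -33.9 | 12 4.3 -40.5 | 14 5.8 -47.2 | 16 7.6 -53.7 | 18 9.5 -60.3 | 20 11.8 -66.7 | 22 14.2 -73.0 | 24 16.9 -79.3 | 26 19.7 -85.5 | 28 22.8 -91.5 | 30 26.1 -97.5 | 32 29.6 -103.3 | 34 33.3 -109.0 | 36 37.2 -114.6 | 38 41.3 -120.1 | 40 45.6 -125.3 | 42 50.1 -130.5 | 44 54.7 -135.5 | 46 59.5 -140.3 | 48 64.5 -144.9 | 50 69.7 -149.4 | 52 74.9 -153.7 | 54 80.4 -157.8 | 56 86.0 -161.7 | 58 91.7 -165.4 | 60 97.5 -168.9 |
```

apply_moves(
  series=[
    {"x":0.1,"y":0,"z":-7,"ax":0,"ay":0,"az":0,"hand":1},
    {"x":0.5,"y":0,"z":-14,"ax":0,"ay":0,"az":0,"hand":1},
    {"x":1,"y":0,"z":-20,"ax":0,"ay":0,"az":0,"hand":1},
    {"x":2,"y":0,"z":-27,"ax":0,"ay":0,"az":0,"hand":1},
    {"x":3,"y":0,"z":-34,"ax":0,"ay":0,"az":0,"hand":1},
    {"x":4.3,"y":0,"z":-40.5,"ax":0,"ay":0,"az":0,"hand":1},
    {"x":5.8,"y":0,"z":-47,"ax":0,"ay":0,"az":0,"hand":1},
    {"x":7.6,"y":0,"z":-54,"ax":0,"ay":0,"az":0,"hand":1},
    {"x":9.5,"y":0,"z":-60,"ax":0,"ay":0,"az":0,"hand":1},
    {"x":11.8,"y":0,"z":-66.7,"ax":0,"ay":0,"az":0,"hand":1},
    {"x":11.8,"y":0,"z":-66.7,"ax":0,"ay":0,"az":0,"hand":1},
    {"x":11.8,"y":0,"z":-66.7,"ax":0,"ay":0,"az":0,"hand":1},
  ],
)

```text
time: 19.8
tcp_pos: [0.4594, -0.1944, 0.1684]
tcp_rot: [0.001, 0.998, 0.055, 0.002]
contact_force: [11.6, 0.8, -7.7]
width: 0.0106
```

```bash
python3 g.py
python3 - <<'E'
from h import *
im=arm.get_image("side")
for l in("lid_handle","lid_mid","wiper"):print(l,[(np.round(d["location"],3).tolist(),round(d["score"],2)) for d in arm.landmark_of("side",l)][:3])
cv2.imwrite("pics/s8.png",cv2.resize(im["pixels"][120:310,190:360],None,fx=3,fy=3))
E
```

```text
t 19.8 pos [ 0.4594 -0.1944  0.1684] F [11.58  0.76 -7.71] w 0.010607746237369734 xaxis 6.32 z [ 4.2e-03 -9.0e-04 -1.0e+00] q [ 0.04  0.45  0.38  2.02 -0.25  0.71  0.69]
lid_handle [([0.462, -0.196, 0.164], 0.91)]
lid_mid [([0.574, -0.18, 0.128], 0.9)]
wiper [([0.406, 0.179, -0.002], 0.73), ([0.587, 0.19, 0.002], 0.62)]
```

View pics/s8.png

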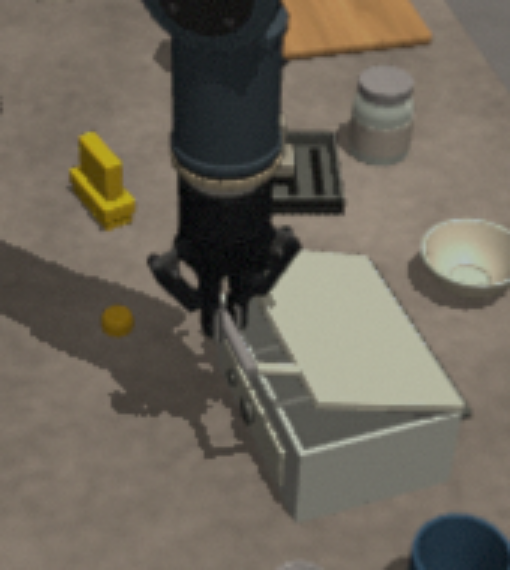

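The lid is open about 20°, with the bar pinched at (235,330) in the crop. A backward side force of 11 N shows the path lies about 2 mm too far forward, so I add that and go on to 60°.

apply_moves(
  series=[
    {"x":3.5,"y":0,"z":-6,"ax":0,"ay":0,"az":0,"hand":1},
    {"x":7,"y":0,"z":-12.6,"ax":0,"ay":0,"az":0,"hand":1},
    {"x":10,"y":0,"z":-19,"ax":0,"ay":0,"az":0,"hand":1},
    {"x":13,"y":0,"z":-25,"ax":0,"ay":0,"az":0,"hand":1},
    {"x":16,"y":0,"z":-31,"ax":0,"ay":0,"az":0,"hand":1},
    {"x":20,"y":0,"z":-36.6,"ax":0,"ay":0,"az":0,"hand":1},
    {"x":23.5,"y":0,"z":-42,"ax":0,"ay":0,"az":0,"hand":1},
    {"x":27.5,"y":0,"z":-48,"ax":0,"ay":0,"az":0,"hand":1},
    {"x":31.5,"y":0,"z":-53.5,"ax":0,"ay":0,"az":0,"hand":1},
    {"x":36,"y":0,"z":-58.6,"ax":0,"ay":0,"az":0,"hand":1},
    {"x":40,"y":0,"z":-64,"ax":0,"ay":0,"az":0,"hand":1},
    {"x":45,"y":0,"z":-69,"ax":0,"ay":0,"az":0,"hand":1},
    {"x":50,"y":0,"z":-73.5,"ax":0,"ay":0,"az":0,"hand":1},
    {"x":54.7,"y":0,"z":-78,"ax":0,"ay":0,"az":0,"hand":1},
    {"x":60,"y":0,"z":-82.7,"ax":0,"ay":0,"az":0,"hand":1},
    {"x":60,"y":0,"z":-82.7,"ax":0,"ay":0,"az":0,"hand":1},
  ],
)

```text
time: 21.6
tcp_pos: [0.5168, -0.1878, 0.2501]
tcp_rot: [-0.0, 0.998, 0.055, -0.0]
contact_force: [4.6, -0.3, -11.1]
width: 0.0108
```

```bash
python3 g.py
python3 - <<'E'
from h import *
im=arm.get_image("side")
for l in("lid_handle","lid_mid","lid_hinge"):print(l,[(np.round(d["location"],3).tolist(),round(d["score"],2)) for d in arm.landmark_of("side",l)][:3])
E
```

```text
t 21.6 pos [ 0.5168 -0.1878  0.2501] F [  4.56  -0.35 -11.11] w 0.010809635248168034 xaxis 6.28 z [-1.e-03  1.e-04 -1.e+00] q [-0.02  0.42  0.42  1.79 -0.2   0.97  0.59]
lid_handle [([0.518, -0.188, 0.238], 0.69)]
lid_mid [([0.597, -0.181, 0.155], 0.64)]
lid_hinge [([0.64, -0.175, 0.096], 0.74)]
```

apply_moves(
  series=[
    {"x":6,"y":0,"z":-4,"ax":0,"ay":0,"az":0,"hand":1},
    {"x":11.5,"y":0,"z":-8,"ax":0,"ay":0,"az":0,"hand":1},
    {"x":17,"y":0,"z":-11.5,"ax":0,"ay":0,"az":0,"hand":1},
    {"x":23,"y":0,"z":-15,"ax":0,"ay":0,"az":0,"hand":1},
    {"x":27,"y":0,"z":-17.5,"ax":0,"ay":0,"az":0,"hand":1},
    {"x":28.5,"y":0,"z":-18,"ax":0,"ay":0,"az":0,"hand":1},
    {"x":28.5,"y":0,"z":-18,"ax":0,"ay":0,"az":0,"hand":1},
    {"x":28.5,"y":0,"z":-18,"ax":0,"ay":0,"az":0,"hand":1},
    {"x":28.5,"y":0,"z":-18,"ax":0,"ay":0,"az":0,"hand":1},
    {"x":28.5,"y":0,"z":-18,"ax":0,"ay":0,"az":0,"hand":1},
  ],
)

```text
time: 22.8
tcp_pos: [0.5439, -0.1847, 0.2694]
tcp_rot: [-0.001, 0.999, 0.054, -0.001]
contact_force: [-6.7, 4.0, 3.7]
width: 0.0103
```

```bash
python3 g.py
python3 - <<'E'
from h import *
for n in ("top","side"):
    im=arm.get_image(n)
    for l in("lid_handle","lid_mid","lid_hinge","wiper","rack","glass_bottle","cap_a","bowl","mug","spoon","jar"):print(n,l,[(np.round(d["location"],3).tolist(),round(d["score"],2)) for d in arm.landmark_of(n,l)][:2])
W=cloud(im);x,y,z=W[...,0],W[...,1],W[...,2]
a=np.radians(6.3);h=np.array([.6405,-.1755])
u=-((x-h[0])*np.cos(a)+(y-h[1])*np.sin(a));v=-(x-h[0])*np.sin(a)+(y-h[1])*np.cos(a)
m=(abs(v)<.095)&(u>0)&(u<.09)&(z>.12)&(z<.23)
P=np.c_[u[m],z[m]]
# side camera may see the front or back of the lid: fit robustly
l=cv2.fitLine(P.astype(np.float32),cv2.DIST_HUBER,0,.002,.001).ravel();print(len(P),np.degrees(np.arctan2(abs(l[1]),abs(l[0]))),l)
cv2.imwrite("pics/s9.png",cv2.resize(im["pixels"][100:310,180:360],None,fx=2.8,fy=2.8))
E
python3 g.py
```

```text
t 22.8 pos [ 0.5439 -0.1847  0.2694] F [-6.75  3.96  3.7 ] w 0.010337527051385817 xaxis 6.23 z [-0.0017  0.0011 -1.    ] q [-0.03  0.44  0.42  1.7  -0.2   1.04  0.56]
top lid_handle [([0.644, -0.176, 0.091], 0.16)]
top lid_mid [([0.61, -0.186, 0.156], 0.84)]
top lid_hinge [([0.643, -0.175, 0.09], 0.59)]
top wiper [([0.588, 0.196, 0.005], 0.57), ([0.41, 0.18, 0.001], 0.56)]
top rack [([0.596, 0.192, -0.001], 0.79), ([0.18, 0.328, -0.001], 0.65)]
top glass_bottle [([0.572, 0.432, 0.002], 0.91), ([0.568, -0.183, -0.0], 0.56)]
top cap_a [([0.562, 0.007, 0.0], 0.62)]
top bowl [([0.766, -0.029, -0.002], 0.94), ([0.599, 0.191, 0.003], 0.7)]
top mug [([0.603, -0.419, 0.002], 0.86), ([0.766, -0.029, -0.004], 0.29)]
top spoon [([0.435, -0.426, 0.002], 0.77)]
top jar [([0.748, 0.223, -0.0], 0.75), ([0.644, -0.176, 0.093], 0.61)]
side lid_handle [([0.546, -0.186, 0.259], 0.91)]
side lid_mid [([0.61, -0.177, 0.161], 0.73), ([0.584, 0.19, 0.064], 0.3)]
side lid_hinge [([0.645, -0.175, 0.094], 0.64)]
side wiper [([0.588, 0.198, 0.006], 0.77), ([0.408, 0.182, 0.0], 0.56)]
side rack [([0.6, 0.191, -0.003], 0.91), ([0.177, 0.328, 0.001], 0.88)]
side glass_bottle [([0.573, 0.435, -0.0], 0.78), ([0.586, 0.194, 0.065], 0.28)]
side cap_a [([0.39, -0.018, -0.004], 0.51), ([0.567, 0.009, 0.001], 0.39)]
side bowl [([0.768, -0.027, -0.001], 0.74)]
side mug [([0.643, -0.174, 0.096], 0.7), ([0.597, -0.422, -0.002], 0.56)]
side spoon [([0.435, -0.423, 0.002], 0.84), ([0.544, -0.188, 0.26], 0.24)]
side jar [([0.751, 0.222, -0.001], 0.64)]
136 57.723682 [0.5340029  0.84548265 0.05413415 0.19275486]
t 24.0 pos [ 0.5439 -0.1847  0.2694] F [-6.2   3.37  3.54] w 0.010607723904564688 xaxis 6.23 z [-0.0016  0.001  -1.    ] q [-0.03  0.44  0.42  1.7  -0.2   1.04  0.56]
```

View pics/s9.png

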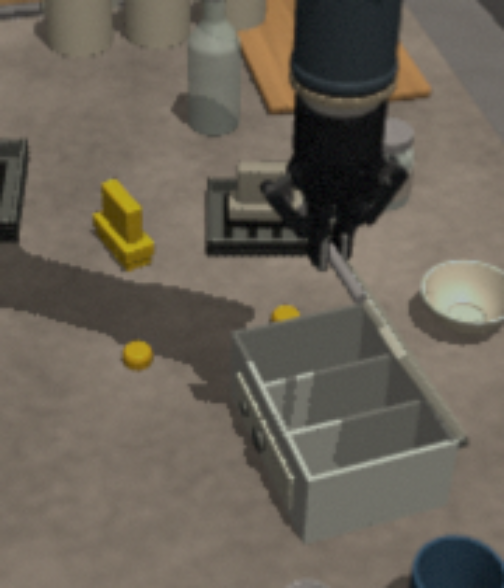

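The lid stands at about 60°: the TCP path gives 59.4 to 60.5°, the networks about 59°, the depth fit 58°. In the crop the bar is pinched at (330,255) and the wiper stands upright in the rack at (265,200). Between the last two readings, 1.2 s apart, the pose did not change. I hand in.

```bash
python3 -c "
from workcell import arm
print(arm.job_done())"; python3 g.py
```

```text
the job is handed in; nothing more can be done
None
the job is handed in; nothing more can be done
```

The job is handed in: the lid is held open at about 60°, and the wiper is back in the small rack. No verdict was reported.

- **Wiping:** I wiped the lid once along its middle from left to right. The wrist force, read at the left end, middle and right end, showed a push of about 5–6 N.
- **Wiper:** I stood it back upright in the rack and let it go. The last picture and both cameras' estimates put it upright, about 10 mm from the rack's centre.
- **Lid:** I lifted it by the bar and am still pinching it. The arm position gives 59.4–60.5° and the networks about 59°. A rougher depth fit gives 57.7°, still within the 6° allowed. The arm did not move over the last 1.2 s before hand-in.
- **Other items:** The final detections show them within a few millimetres of where they started. The top camera's last check listed only one of the two caps, but the side camera saw both.

Two things went less than smoothly. My first move call was refused for missing keys before anything moved. The final hold also has about 7 N of side load along the lid, besides the roughly 4 N that holds it up.

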